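# Get the lunch box lid from behind the jars and clip it on

## Task

The lid of the open steel lunch box lies in the wooden tray behind the three spice containers. First set all three containers aside standing on the chopping board, then fetch the lid and press it onto the lunch box until both end tabs snap under the rim and it sits fully home. Finally stand each container back in its own place in the tray, where it stood at the start.

Things in the scene. Friction and masses are not known exactly. Their poses are not given: they have to be found in the camera images.
- spice_jar: Loose upright spice jar with red screw cap, the thickest cap of the three: round, 45 mm diameter (body 42 mm, cap from 85 mm up), 106 mm tall, 0.11 kg. Origin at the centre of its base, z up. At the start it stands in the front bay of the tray; the order of the three containers in the row changes.
- herb_jar: Loose upright slim glass herb jar with black cap: round, 40 mm diameter all the way up, 105 mm tall, 0.11 kg. Origin at the centre of its base, z up. Starts in the same row.
- shaker: Loose upright grey salt shaker with waist and domed top: round, 44 mm diameter up to 74 mm height, 34 mm above, 90 mm tall, 0.10 kg. Origin at the centre of its base, z up. Starts in the same row.
- lid: Loose grey plastic lid of the lunch box, lying right way up in the tray's rear bay, 0.11 kg. Origin at the centre of its lowest edge, z up, x across (104 mm), y along its length (150 mm with tabs). Black plug from z = 0 to 20 mm (enters the box with 1.5 mm play each side, 4 mm of taper at its foot), flange plate 20 to 24 mm, lifting bar on top. The same after a half turn.
- lid_bar (a point): Centre of the top of the lid's lifting bar, 44 mm above the lid's origin; the bar is 12 mm wide in x, 70 mm long in y, from 24 to 44 mm height. Grasp it across x; press the lid home on it.
- lid_tab (a point): Hook of one of the two sprung tabs (30 mm wide) that hang from the lid's short ends, this one at +y, 73 mm from the centre, 13 mm above the lid's origin. The box rim pushes each hook outward about 2 mm before it snaps under the rim; both together need about 5 to 12 N downward on the bar.
- lunch_box: Open rectangular steel lunch box, fixed, 103 mm in x by 143 mm in y over the rim, 60 mm tall. Origin at the centre of its underside, z up; the lid's y goes along the box's y. The lid's flange rests on the rim top, so the lid's origin is 40 mm above the box's when fully home; when the tabs first touch the rim it is 13 mm higher.
- board: Brown wooden chopping board lying flat, fixed, the side area: 230 mm in its x, 330 mm in its y, 16 mm thick. Origin at the centre of its underside, z up. It lies left or right of the tray, the lunch box on the other side.
- tray: Light wooden tray, fixed, 206 mm in x by 244 mm in y, floor 6 mm thick, walls 20 mm high and 8 mm thick. Origin at the centre of its underside, z up, +x is its back. A 14 mm high divider at x = -30 mm parts the front bay (x -95 to -33 mm, where the three containers stand about 64 mm apart along y) from the rear bay (x -27 to 95 mm, with the lid).
Mind the look-alikes: they are no part of the job. Leave any blue look-alike of the lunch_box alone.

How it is judged:
By the outcome, as a careful person would: the job done as asked, in the order asked, and still so for the second after the job is handed in, with the robot touching nothing.
It also fails if it takes over 149 s, if anything falls off the work surface, if the arm or the gripper's body presses on something with over 40 N, if the wrist force passes 120 N, or if a joint passes its speed limit or range.

## Robot

A 6-joint arm with a two-finger parallel gripper is mounted at the origin on a cart in front of the work surface, level with it; the furniture and walls round the work are solid. World frame = base frame: x ahead of the robot, y to its left, z up, the work surface at z = 0. Lengths are in m, angles in rad, forces in N, time in s.
With the tool pointing down it reaches from about 0.3 to 0.775 m from the base axis. Payload 14.6 kg.
Tool frame: the origin (TCP) lies at the very end of the fingers, on their centre line; the grasp point (between the pads) lies 19 mm behind it; z points along the fingers, y is the line along which they close (so a half turn about z gives the same grasp; the last joint's range is limited). The gripper opens to 94 mm and grips with 3 to 60 N. Pads are 16 mm wide; open, the fingers measure 119 mm over their backs; the gripper's body (75 mm by 177 mm) begins 78 mm behind the grasp point.
Start: joints at [-1.271, 0.3, 1.521, -0, 1.321, -0.067], TCP at [0.197, -0.513, 0.205] pointing down, gripper open.
Joint ranges: [-3.03, 3.03], [-0.79, 2.21], [0.23, 2.52], [-1.04, 4.18], [0, 3.07], [-2.55, 2.55]. Speed limits (rad/s): [2.22, 2.22, 2.57, 3.14, 3.14, 3.14].

## Interface

Orientations are given as [roll, pitch, yaw] about the fixed x, y, z axes, in that order (R = Rz(yaw) Ry(pitch) Rx(roll)).
In Python, from station import ctrl, camera, camera_info, finder gives the robot as it stands.
- The arm moves only by the tool carry_out, never from a script. Its argument "motion" is a list of rows, each a list of 2 entries, a list of its own where there are three numbers: the shift along the tool's x, y, z as a fraction of full scale, then the turn about the tool's z as a fraction of full scale. A call has 1 to 12 rows; each row is the pose to reach, as a shift and turn from the pose commanded when the call began, along the tool's axes at that moment, turning the shorter way round; what a row does not reach only later rows make up. Full scale, the value 1, is 200 mm for a shift and 360 degrees for a turn. A row lasts 1/10 s, in which the tool goes at most 50 mm and 8.59 degrees, less where a joint would pass 70% of its speed; a pose out of reach is approached as far as the arm can. A call with a number of a shift or a turn outside -1 to 1 is refused whole. A call with a gripper value outside its range is refused whole. "hand" is the closure, from -1 (fully open) to 1 (shut), set as the call begins (left out, the last holds). The fingers move at their own pace and stop on an object; "force" is the grip in N (left out, the last holds). Time passes only in rows, so rows that repeat a pose let the fingers close. It gives the time, the measured TCP pose, the force, the opening and the grip force at its end, in the units of the state.
- ctrl.get_obs(): the state, without advancing time (a new reading comes with each control period).
- camera(name): name is "scene" or "top" or "wrist"; returns (picture, depth): 384x512x3 uint8, blue, green, red; 384x512 float32, m along the optical axis (not along the pixel's ray), 0 where there is no reading.
- camera_info(name): a dict with "camera_matrix" (3x3 intrinsics, pixels), "origin" and "attitude" of the camera in the world. Camera axes: x right, y down, z forward; pixel columns grow to the right and rows downward; lengths in m; the calibration is good to about 2 mm. A picture is of the moment at which its call begins: read the wrist's pose just before it. camera_info takes no time and is no camera call; for the wrist camera it gives the pose at the moment of the call.
- ctrl.hand_in(): hands the job in; it is judged then, once.
Trained networks look in the newest picture that a camera, given by its name, has taken for a name from the list of things; names that differ only in an ending like _2 or _b are one class to them, and where a whole thing is asked for, a point or a joint stands for the part that bears it (a point fixed in the world has none). Each returns a list of dicts, best first, with "conf" (0 to 1); they miss things now and then, are a little off and sometimes report something else, mostly with a low value. They report only what shows in the picture. A call takes as long as a camera call. They do not tell look-alikes from the thing itself.
- finder.boxes_of(camera, query): "location" ([column, row] in pixels, amid what is visible of it).
- finder.cut_out(camera, query): "mask" (384x512 bool, what is visible of it) and "location" ([column, row] in pixels, amid what is visible of it).
- finder.pinpoint(camera, query): "location" ([column, row] in pixels: a listed point, or the origin of a listed thing).
The state is a dict: "time_s": time; "qpos": joint angles; "joint_vel": joint speeds; "tau": joint torques, N m; "ee_pos": TCP position; "eef_rot": TCP orientation; "force": force on the tool from outside, world axes, zero at the start; "moment": the same for the moment, N m; "grip_width": finger opening in m; "grip_force": force on a finger pad.
Only numpy, scipy, OpenCV 4.12 (cv2) and the standard library are available. Lean on these libraries where they do the work, as an engineer would, in place of code of your own. Each camera call takes 0.05 s, during which the arm holds its last target. There are 200 camera calls.

## Working session

There is one attempt and no reset: what is moved stays moved. The work goes in short steps, Python scripts to look and compute and a tool call to move; the robot and the scene stay as the last step left them, time stands still between calls to the robot, and variables do not carry over. Pictures are saved under pics/ and viewed, at most 14 in all, crops included, and the job is handed in when it is done.

Besides the shell and the picture viewer there is one more tool, called after "Emit:" as name([rows], argument=value, ...), one row to a line, values as JSON. carry_out: Moves the arm, as the interface text tells. Its arguments: {"type":"object","properties":{"motion":{"type":"array","items":{"type":"array"}},"hand":{"type":"number"},"force":{"type":"number"}},"required":["motion"]}

```bash
mkdir -p pics; ls; cat > h.py <<'E'
import numpy as np,cv2
from station import ctrl,camera,camera_info,finder
from scipy.spatial.transform import Rotation as R
def info(n):
    i=camera_info(n); a=np.array(i["attitude"],float)
    Rm=a if a.shape==(3,3) else (R.from_euler('xyz',a).as_matrix() if a.size==3 else None)
    return np.array(i["camera_matrix"]),np.array(i["origin"]),Rm
def cloud(n,depth,inf=None):
    K,o,Rm=inf or info(n)
    v,u=np.mgrid[0:384,0:512]
    p=np.stack([(u-K[0,2])/K[0,0]*depth,(v-K[1,2])/K[1,1]*depth,depth],-1)
    return p@Rm.T+o
def onplane(n,uv,z,inf=None):
    K,o,Rm=inf or info(n)
    d=Rm@np.array([(uv[0]-K[0,2])/K[0,0],(uv[1]-K[1,2])/K[1,1],1]); return o+d*(z-o[2])/d[2]
E
python3 - <<'E'
from h import *
o=ctrl.get_obs(); print(o["time_s"],o["ee_pos"],o["eef_rot"],o["grip_width"],o["force"])
for n in("scene","top"):
    print(camera_info(n))
    im,d=camera(n); cv2.imwrite(f"pics/{n}0.png",im); P=cloud(n,d); np.save(f"{n}0.npy",P)
    for q in["spice_jar","herb_jar","shaker","lid","lunch_box","board","tray"]:
        for r in finder.cut_out(n,q)[:3]:
            m=r["mask"]&(d>0); p=P[m]
            if len(p): print(n,q,round(r["conf"],2),np.round(r["location"]),m.sum(),np.round(np.median(p,0),3),np.round(p[:,2].max(),3))
E
```

```text
pics
0.0 [ 0.19716299 -0.51314571  0.20486987] [-3.14040528e+00 -8.28641199e-05  3.66807081e-01] 0.0941700694170177 [ 0.08370407 -0.1336171  -0.24964194]
{'camera_matrix': array([[447.10695863,   0.        , 262.66225729],
       [  0.        , 447.10695863, 182.10465249],
       [  0.        ,   0.        ,   1.        ]]), 'origin': array([-0.11263524, -1.19175418,  0.94096629]), 'attitude': array([-2.18331556, -0.00236974, -0.54699493])}
scene spice_jar 0.62 [248. 180.] 313 [ 0.508 -0.082  0.071] 0.116
scene spice_jar 0.41 [257. 192.] 251 [ 0.513 -0.14   0.055] 0.097
scene shaker 0.81 [259. 191.] 294 [ 0.515 -0.139  0.052] 0.097
scene lid 0.59 [275. 174.] 627 [ 0.611 -0.072  0.03 ] 0.095
scene lunch_box 0.82 [341. 286.] 2494 [ 0.487 -0.602  0.027] 0.065
scene lunch_box 0.58 [296. 236.] 1851 [ 0.501 -0.388  0.03 ] 0.065
scene tray 0.87 [275. 192.] 1041 [ 0.58  -0.142  0.008] 0.113
scene tray 0.46 [298. 239.] 1788 [ 0.501 -0.388  0.03 ] 0.065
{'camera_matrix': array([[478.50875012,   0.        , 251.21460918],
       [  0.        , 478.50875012, 193.85393905],
       [  0.        ,   0.        ,   1.        ]]), 'origin': array([-0.55302958,  0.3133227 ,  1.56075467]), 'attitude': array([-2.4580812 , -0.00441476, -1.94348389])}
top herb_jar 0.8 [225. 214.] 231 [ 0.505 -0.002  0.08 ] 0.447
top lid 0.56 [225. 197.] 540 [ 0.622 -0.038  0.032] 0.115
top board 0.63 [135. 258.] 4661 [0.483 0.369 0.016] 0.03
top tray 0.98 [212. 214.] 541 [0.567 0.031 0.009] 0.471
```

```bash
python3 - <<'E'
import cv2,numpy as np
a=cv2.imread("pics/scene0.png"); b=cv2.imread("pics/top0.png")
cv2.imwrite("pics/scene0b.png",cv2.resize(a,(800,600),interpolation=cv2.INTER_CUBIC))
cv2.imwrite("pics/top0b.png",cv2.resize(b,(800,600),interpolation=cv2.INTER_CUBIC))
E
```

```text
(no output)
```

View pics/scene0b.png

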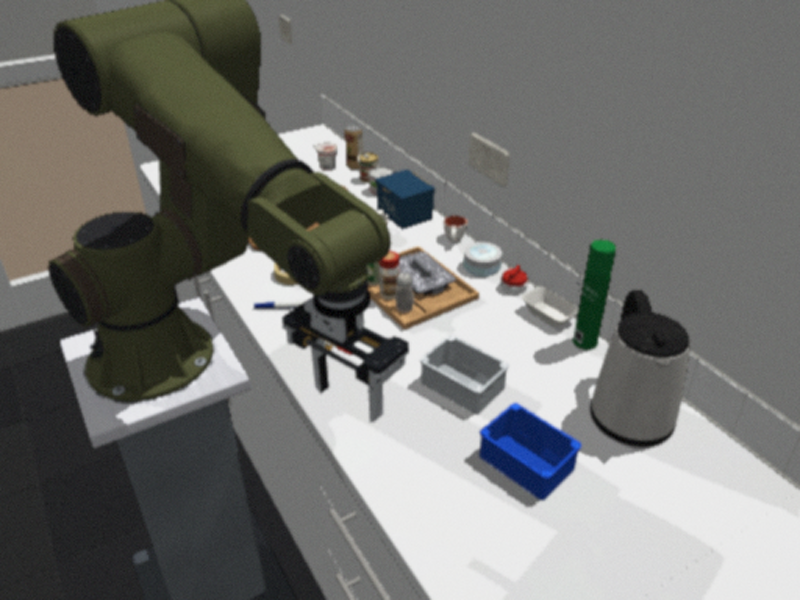

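View pics/top0b.png

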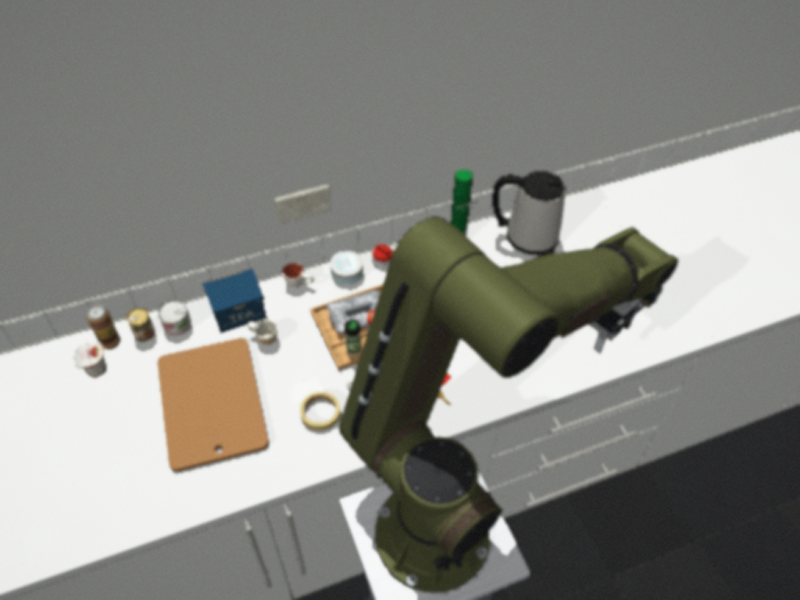

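The grey open box at scene (463,373) is the lunch_box, and the blue one at (528,450) is the look-alike. The tray is at (425,285) with the shaker at (404,290), the spice jar (red cap) at (389,270) and the herb jar (black cap) at top (352,335). The board is at top (212,403).

```bash
cat >> h.py <<'E'
def fr(tgt,yaw=None,frm=None):
    "fractions of full scale for a world TCP target from the measured pose (or frm=(pos,rot))"
    o=ctrl.get_obs(); p,r=frm or (o["ee_pos"],o["eef_rot"])
    Rm=R.from_euler('xyz',r); s=Rm.inv().apply(np.array(tgt)-p)/0.2
    t=0
    if yaw is not None:
        d=(yaw-r[2]+np.pi/2)%np.pi-np.pi/2; t=-d/(2*np.pi)
    return np.round(s,4).tolist(),round(t,4)
E
python3 - <<'E'
from h import *
K,o,Rm=info("wrist"); print(K,o,Rm)
print(fr((0.32,-0.30,0.40),np.pi/2))
E
```

```text
[[340.96471523   0.         254.11273952]
 [  0.         340.96471523 192.65986113]
 [  0.           0.           1.        ]] [ 0.26976765 -0.48591835  0.38458924] [[ 3.60052589e-01 -8.99234978e-01 -2.48472507e-01]
 [-9.32931833e-01 -3.46884077e-01 -9.64864324e-02]
 [ 5.72818467e-04  2.66548102e-01 -9.63821447e-01]]
([0.9557, -0.776, -0.9727], np.float64(-0.1916))
```

Emit:
carry_out([
  [[0.96,-0.75,-0.9],-0.1916],
  [[0.96,-0.75,-0.9],-0.1916],
  [[0.96,-0.75,-0.9],-0.1916],
  [[0.96,-0.75,-0.9],-0.1916],
  [[0.96,-0.75,-0.9],-0.1916],
  [[0.96,-0.75,-0.9],-0.1916],
  [[0.96,-0.75,-0.9],-0.1916],
  [[0.96,-0.75,-0.9],-0.1916],
  [[0.96,-0.75,-0.9],-0.1916],
  [[0.96,-0.75,-0.9],-0.1916],
], hand=-1)

```text
time_s: 1.8
ee_pos: [0.3226, -0.3046, 0.3853]
eef_rot: [-3.141, -0.0, 1.566]
force: [0.0, -0.3, -0.2]
grip_width: 0.0938
grip_force: 0.0
```

```bash
python3 - <<'E'
from h import *
print(ctrl.get_obs()["eef_rot"],fr((0.48,-0.12,0.40),np.pi/2))
E
```

```text
[-3.14145939e+00 -1.68180155e-04  1.56605435e+00] ([0.9267, 0.7827, -0.0733], np.float64(-0.0008))
```

Emit:
carry_out([
  [[0.93,0.8,-0.1],0],
  [[0.93,0.8,-0.1],0],
  [[0.93,0.8,-0.1],0],
  [[0.93,0.8,-0.1],0],
  [[0.93,0.8,-0.1],0],
  [[0.93,0.8,-0.1],0],
  [[0.93,0.8,-0.1],0],
  [[0.93,0.8,-0.1],0],
])

```text
time_s: 2.6
ee_pos: [0.4822, -0.1194, 0.4053]
eef_rot: [-3.141, 0.0, 1.568]
force: [0.1, -0.1, 0.1]
grip_width: 0.094
grip_force: 0.0
```

```bash
cat > meas.py <<'E'
from h import *
import sys,json
inf=info("wrist"); im,d=camera("wrist"); n=sys.argv[1]
cv2.imwrite(f"pics/{n}.png",im); P=cloud("wrist",d,inf); np.save(f"{n}.npy",P)
cv2.imwrite(f"pics/{n}b.png",cv2.resize(im,(800,600),interpolation=cv2.INTER_CUBIC))
for q in sys.argv[2].split(","):
    for r in finder.cut_out("wrist",q)[:2]:
        m=r["mask"]&(d>0); p=P[m]
        if len(p)<20: continue
        zt=np.percentile(p[:,2],97); t=p[abs(p[:,2]-zt)<0.006][:,:2].astype(np.float32)
        c,s,a=cv2.minAreaRect(t)
        print(q,round(r["conf"],2),np.round(r["location"]),m.sum(),"ztop",round(float(zt),4),"rect c",np.round(c,4),"size",np.round(s,4),"ang",round(a,1), "mean",np.round(t.mean(0),4))
    if len(sys.argv)>3:
        for r in finder.pinpoint("wrist",q)[:2]: print("  pin",q,round(r["conf"],2),np.round(r["location"],1))
E
python3 meas.py w1 spice_jar,herb_jar,shaker,lid,lunch_box,tray
```

```text
spice_jar 0.66 [282. 118.] 924 ztop 0.1139 rect c [ 0.5213 -0.0672] size [0.0425 0.0424] ang 89.9 mean [ 0.5214 -0.0668]
spice_jar 0.54 [263. 290.] 3642 ztop 0.0606 rect c [ 0.4927 -0.3779] size [0.1033 0.112 ] ang 18.6 mean [ 0.4879 -0.3512]
herb_jar 0.84 [280.  70.] 811 ztop 0.1124 rect c [ 0.5168 -0.0044] size [0.0369 0.0375] ang 1.2 mean [ 0.5169 -0.0041]
shaker 0.62 [281. 153.] 614 ztop 0.0956 rect c [ 0.5248 -0.1252] size [0.0265 0.0264] ang 2.2 mean [ 0.5247 -0.125 ]
lid 0.97 [340. 102.] 6273 ztop 0.0491 rect c [ 0.6167 -0.0516] size [0.068  0.0123] ang 89.4 mean [ 0.616  -0.0507]
lid 0.36 [279. 154.] 600 ztop 0.0956 rect c [ 0.5248 -0.1252] size [0.0264 0.0266] ang 0.0 mean [ 0.5246 -0.125 ]
lunch_box 0.94 [249. 370.] 1481 ztop 0.0608 rect c [ 0.4713 -0.5442] size [0.0363 0.104 ] ang 89.8 mean [ 0.4737 -0.5423]
lunch_box 0.93 [264. 288.] 3636 ztop 0.0606 rect c [ 0.4927 -0.3779] size [0.1033 0.112 ] ang 18.6 mean [ 0.4878 -0.3513]
tray 0.64 [301. 104.] 10955 ztop 0.0207 rect c [ 0.5841 -0.0636] size [0.2066 0.2443] ang 2.9 mean [ 0.585  -0.0517]
tray 0.22 [282. 154.] 582 ztop 0.0956 rect c [ 0.5248 -0.1252] size [0.0264 0.0266] ang 0.0 mean [ 0.5246 -0.125 ]
```

View pics/w1b.png

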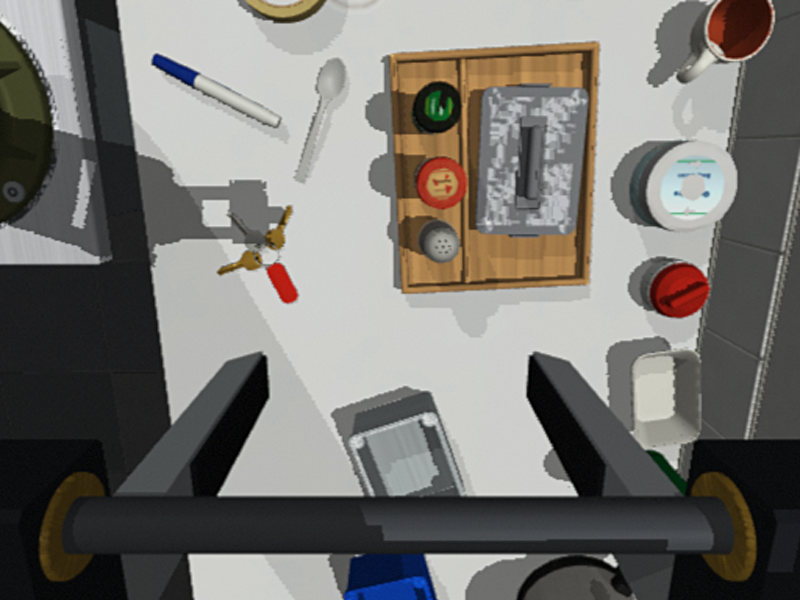

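The wrist view shows the herb jar at (437,107), spice jar at (441,182), shaker at (440,240), lid at (530,165), grey box at (405,455) and blue box at (390,575).

Things that could be mistaken:
- **Spice jar:** (441,182) has a printed red cap and stands in the tray. The red lid at (680,288) and the red cup at (740,30) are outside the tray.
- **Shaker:** (440,240).
- **Herb jar:** (437,107).
- **Lunch box:** the grey box, not the blue one.

One close crop to check the choice, plus the board.

```bash
python3 - <<'E'
from h import *
im=cv2.imread("pics/w1.png")[20:200,230:400]; cv2.imwrite("pics/crop1.png",cv2.resize(im,None,fx=3,fy=3,interpolation=cv2.INTER_CUBIC))
P=np.load("top0.npy"); im=cv2.imread("pics/top0.png").astype(int)
m=(im[...,2]-im[...,0]>40)&(abs(P[...,2]-.016)<.01)&(P[...,1]>.2)&(P[...,1]<.6)&(P[...,0]>.3)&(P[...,0]<.7)
print(cv2.minAreaRect(P[m][:,:2].astype(np.float32)),P[m].mean(0))
print(fr((0.521,-0.067,0.17)),ctrl.get_obs()["eef_rot"])
E
```

```text
((0.49736279249191284, 0.3680613934993744), (0.2279692143201828, 0.33156639337539673), 85.13265991210938) [0.48783445 0.36954742 0.01612922]
([0.2602, 0.1921, 1.1778], 0) [3.14141087e+00 6.85214214e-05 1.56959369e+00]
```

View pics/crop1.png

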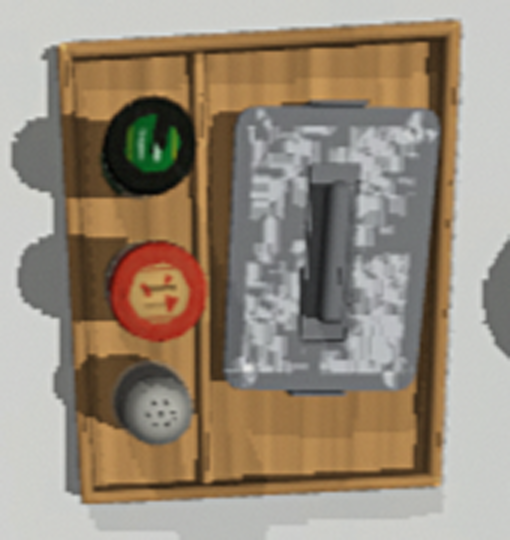

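Emit:
carry_out([
  [[0.575,0.174,0.9],0],
  [[0.575,0.174,0.9],0],
  [[0.575,0.174,0.9],0],
  [[0.575,0.174,0.9],0],
  [[0.575,0.174,0.9],0],
  [[0.575,0.174,0.9],0],
  [[0.575,0.174,0.9],0],
])

```text
time_s: 3.65
ee_pos: [0.5181, -0.0044, 0.2272]
eef_rot: [3.14, 0.0, 1.57]
force: [0.8, 0.3, 0.8]
grip_width: 0.094
grip_force: 0.0
```

```bash
python3 - <<'E'
from h import *
print(ctrl.get_obs()["ee_pos"],fr((0.517,-0.0044,0.045),np.pi/2))
E
python3 meas.py w2 herb_jar,spice_jar,shaker,lid
```

```text
[ 0.51807042 -0.0043612   0.22721534] ([0.0002, -0.0072, 0.9111], np.float64(-0.0001))
herb_jar 0.97 [255. 182.] 2118 ztop 0.112 rect c [ 0.5171 -0.0033] size [0.0388 0.0397] ang 0.8 mean [ 0.5174 -0.0028]
herb_jar 0.47 [292. 164.] 15206 ztop 0.0207 rect c [ 0.5836 -0.0635] size [0.2059 0.2438] ang 3.0 mean [ 0.5768 -0.0369]
spice_jar 0.67 [257. 241.] 2656 ztop 0.1134 rect c [ 0.5185 -0.0574] size [0.0431 0.064 ] ang 18.9 mean [ 0.5216 -0.0654]
spice_jar 0.21 [259. 284.] 1068 ztop 0.0957 rect c [ 0.5249 -0.1241] size [0.0275 0.0259] ang 4.4 mean [ 0.5248 -0.1234]
shaker 0.77 [260. 287.] 1043 ztop 0.0953 rect c [ 0.5248 -0.1244] size [0.0274 0.0261] ang 15.9 mean [ 0.5247 -0.1232]
lid 0.94 [332. 197.] 9478 ztop 0.049 rect c [ 0.6168 -0.0504] size [0.0683 0.0125] ang 89.8 mean [ 0.6155 -0.043 ]
lid 0.53 [260. 286.] 1035 ztop 0.0954 rect c [ 0.5248 -0.1243] size [0.0274 0.0259] ang 15.9 mean [ 0.5247 -0.1231]
```

Emit:
carry_out([
  [[0.005,-0.005,0.9],0],
  [[0.005,-0.005,0.9],0],
  [[0.005,-0.005,0.9],0],
  [[0.005,-0.005,0.9],0],
  [[0.005,-0.005,0.9],0],
  [[0.005,-0.005,0.9],0],
])

```text
time_s: 4.5
ee_pos: [0.5172, -0.0028, 0.0468]
eef_rot: [3.141, 0.0, 1.57]
force: [0.5, -0.1, 0.7]
grip_width: 0.0943
grip_force: 0.0
```

Emit:
carry_out([
  [[0,0,0],0],
  [[0,0,0],0],
  [[0,0,0],0],
  [[0,0,0],0],
  [[0,0,0],0],
  [[0,0,0],0],
  [[0,0,-0.15],0],
  [[0,0,-0.3],0],
], hand=1, force=15)

```text
time_s: 5.3
ee_pos: [0.5159, -0.0025, 0.1056]
eef_rot: [-3.139, -0.0, 1.571]
force: [-0.2, 0.6, -1.0]
grip_width: 0.0401
grip_force: 15.0
```

Emit:
carry_out([
  [[0.25,0,-0.1],0],
  [[0.5,-0.04,-0.1],0],
  [[0.75,-0.06,-0.1],0],
  [[0.99,-0.08,-0.1],0],
  [[0.99,-0.08,-0.1],0],
])

```text
time_s: 5.8
ee_pos: [0.4994, 0.2, 0.1253]
eef_rot: [-3.141, -0.001, 1.575]
force: [-0.6, -0.6, -1.6]
grip_width: 0.04
grip_force: 15.0
```

Emit:
carry_out([
  [[0.25,0,0],0],
  [[0.5,0,0],0],
  [[0.75,0,0],0],
  [[0.99,0,0],0],
  [[0.99,0,0],0],
  [[0.99,0,0],0],
  [[0.99,0,0.15],0],
  [[0.99,0,0.28],0],
  [[0.99,0,0.33],0],
  [[0.99,0,0.33],0],
  [[0.99,0,0.33],0],
])

```text
time_s: 6.9
ee_pos: [0.501, 0.392, 0.0596]
eef_rot: [-3.141, 0.0, 1.569]
force: [-0.6, 0.4, -1.4]
grip_width: 0.04
grip_force: 15.0
```

Emit:
carry_out([
  [[0,0,0.01],0],
  [[0,0,0.013],0],
  [[0,0,0.013],0],
])

```text
time_s: 7.2
ee_pos: [0.5013, 0.393, 0.0592]
eef_rot: [3.14, -0.001, 1.57]
force: [-6.3, -4.0, 17.4]
grip_width: 0.0401
grip_force: 15.0
```

Emit:
carry_out([
  [[0,0,0],0],
  [[0,0,0],0],
  [[0,0,0],0],
  [[0,0,0],0],
  [[0,0,-0.1],0],
  [[0,0,-0.3],0],
  [[0,0,-0.5],0],
  [[-0.2,0,-0.5],0],
  [[-0.45,0,-0.5],0],
  [[-0.7,0,-0.5],0],
  [[-0.95,0,-0.5],0],
  [[-0.95,0,-0.5],0],
], hand=-1)

```text
time_s: 8.4
ee_pos: [0.5007, 0.199, 0.157]
eef_rot: [-3.141, 0.001, 1.566]
force: [0.1, 1.5, 0.2]
grip_width: 0.0944
grip_force: 0.0
```

```bash
python3 - <<'E'
from h import *
print(ctrl.get_obs()["ee_pos"],fr((0.520,-0.066,0.15),np.pi/2))
E
python3 meas.py w3 spice_jar,herb_jar,shaker
```

```text
[0.50065471 0.19895245 0.1570104 ] ([-1.3243, 0.1028, 0.036], np.float64(-0.0007))
spice_jar 0.59 [272. 383.] 31 ztop 0.012 rect c [ 0.5211 -0.0453] size [0.0141 0.003 ] ang 7.4 mean [ 0.5206 -0.0454]
```

Emit:
carry_out([
  [[-0.25,0.03,0],0],
  [[-0.5,0.06,0],0],
  [[-0.75,0.09,0],0],
  [[-1,0.1,0],0],
  [[-1,0.1,0],0],
])

```text
time_s: 9.1
ee_pos: [0.5209, 0.0001, 0.1566]
eef_rot: [-3.141, 0.001, 1.568]
force: [-0.8, -0.3, 0.3]
grip_width: 0.0942
grip_force: 0.0
```

Emit:
carry_out([
  [[-0.2,0,0],0],
  [[-0.328,0,0],0],
  [[-0.328,0,0],0],
  [[-0.328,0,0.1],0],
  [[-0.328,0,0.3],0],
  [[-0.328,0,0.5],0],
  [[-0.328,0,0.55],0],
  [[-0.328,0,0.55],0],
])

```text
time_s: 9.9
ee_pos: [0.5203, -0.0607, 0.0461]
eef_rot: [-3.139, -0.001, 1.572]
force: [0.1, 0.3, 0.8]
grip_width: 0.0937
grip_force: 0.0
```

Emit:
carry_out([
  [[0,0,0],0],
  [[0,0,0],0],
  [[0,0,0],0],
  [[0,0,0],0],
  [[0,0,0],0],
  [[0,0,0],0],
  [[0,0,-0.15],0],
  [[0,0,-0.35],0],
  [[0,0,-0.4],0],
], hand=1)

```text
time_s: 10.8
ee_pos: [0.5219, -0.0624, 0.1306]
eef_rot: [3.137, 0.001, 1.571]
force: [-0.2, 0.1, -1.7]
grip_width: 0.0441
grip_force: 15.0
```

```bash
python3 meas.py w4 spice_jar,shaker,lid; python3 -c "
from h import *
o=ctrl.get_obs();print(o['ee_pos'],o['eef_rot'],o['time_s'])"
```

```text
spice_jar 0.61 [255. 266.] 10122 ztop 0.1824 rect c [ 0.5221 -0.0609] size [0.043  0.0323] ang 0.1 mean [ 0.5219 -0.0613]
lid 0.67 [370. 168.] 19987 ztop 0.0493 rect c [ 0.6162 -0.0511] size [0.0695 0.0129] ang 89.7 mean [ 0.6153 -0.0493]
[ 0.51993217 -0.06206664  0.12559487] [-3.14004619e+00 -3.09912101e-04  1.57061233e+00] 11.0
```

View pics/w4b.png

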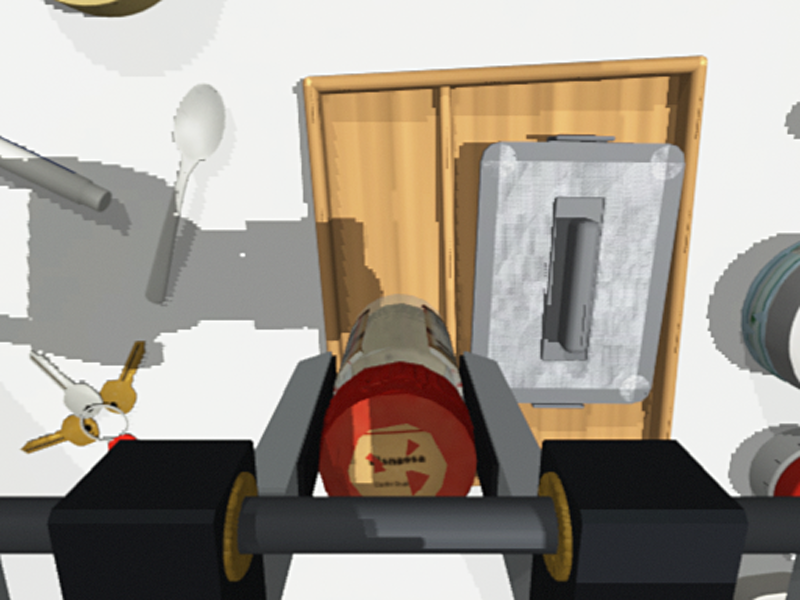

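The jar is held between the fingers, with its red cap at (400,430). I'll check its tilt and height before placing it.

```bash
python3 - <<'E'
from h import *
P=np.load("w4.npy"); 
for r in range(285,316,6): print(r,np.round(P[r,240:275:8].reshape(-1,3)[:,2],4).tolist(), np.round(P[r,256],4).tolist())
q=P[290:312,235:285].reshape(-1,3); q=q[(q[:,2]>.165)]
A=np.c_[q[:,:2],np.ones(len(q))]; print(np.linalg.lstsq(A,q[:,2],rcond=None)[0],q.mean(0))
E
```

```text
285 [0.1822, 0.1812, 0.1821, 0.1819, 0.1814] [0.5226, -0.0607, 0.1821]
291 [0.1816, 0.1817, 0.1813, 0.1822, 0.1819] [0.5226, -0.064, 0.1813]
297 [0.182, 0.1813, 0.1825, 0.1818, 0.1823] [0.5226, -0.0661, 0.1825]
303 [0.1815, 0.181, 0.1827, 0.182, 0.1817] [0.5226, -0.0689, 0.1827]
309 [0.1815, 0.1815, 0.1817, 0.1811, 0.1822] [0.5226, -0.0725, 0.1817]
315 [0.1809, 0.1814, 0.1817, 0.1821, 0.1823] [0.5226, -0.0755, 0.1817]
[-0.00530409  1.28899616  0.27276756] [ 0.52407496 -0.06778014  0.18261948]
```

Emit:
carry_out([
  [[0.25,-0.05,0],0],
  [[0.5,-0.1,0],0],
  [[0.75,-0.2,0],0],
  [[1,-0.25,0],0],
  [[1,-0.25,0],0],
], force=25)

```text
time_s: 11.5
ee_pos: [0.4685, 0.1416, 0.1252]
eef_rot: [-3.139, 0.0, 1.575]
force: [0.7, -0.0, -1.0]
grip_width: 0.0441
grip_force: 25.0
```

Emit:
carry_out([
  [[0.25,0,0],0],
  [[0.5,0,0],0],
  [[0.75,0,0],0],
  [[1,0,0],0],
  [[1,0,0],0],
  [[1,0,0.1],0],
  [[1,0,0.2],0],
  [[1,0,0.25],0],
  [[1,0,0.25],0],
  [[1,0,0.25],0],
])

```text
time_s: 12.5
ee_pos: [0.4708, 0.3375, 0.077]
eef_rot: [-3.141, 0.0, 1.57]
force: [-0.8, 0.2, -0.7]
grip_width: 0.0443
grip_force: 25.0
```

```bash
python3 - <<'E'
from h import *
inf=info("wrist"); o=ctrl.get_obs(); im,d=camera("wrist");P=cloud("wrist",d,inf); cv2.imwrite("pics/w5.png",im)
q=P[285:312,245:265].reshape(-1,3);print(o["ee_pos"],np.median(q,0))
E
```

```text
[0.47082372 0.33753137 0.07700371] [0.4709824  0.33287916 0.12824449]
```

Emit:
carry_out([
  [[0,0,0.02],0],
  [[0,0,0.032],0],
  [[0,0,0.032],0],
  [[0,0,0.032],0],
])

```text
time_s: 12.95
ee_pos: [0.4712, 0.3381, 0.0714]
eef_rot: [3.14, -0.001, 1.571]
force: [1.7, -1.3, 5.8]
grip_width: 0.0444
grip_force: 25.0
```

Emit:
carry_out([
  [[0,0,0],0],
  [[0,0,0],0],
  [[0,0,0],0],
  [[0,0,0],0],
  [[0,0,-0.1],0],
  [[0,0,-0.3],0],
  [[0,0,-0.5],0],
  [[-0.2,0,-0.55],0],
  [[-0.45,0,-0.55],0],
  [[-0.7,0.1,-0.55],0],
  [[-0.95,0.2,-0.55],0],
  [[-1,0.27,-0.55],0],
], hand=-1)

```text
time_s: 14.15
ee_pos: [0.5251, 0.1345, 0.1808]
eef_rot: [3.141, 0.0, 1.568]
force: [0.8, 0.3, -0.9]
grip_width: 0.0941
grip_force: 0.0
```

```bash
python3 - <<'E'
from h import *
print(ctrl.get_obs()["ee_pos"],fr((0.525,-0.126,0.045),np.pi/2))
E
```

```text
[0.52510182 0.13445094 0.18075968] ([-1.3021, 0.0026, 0.6792], np.float64(-0.0004))
```

Emit:
carry_out([
  [[-0.25,0,0],0],
  [[-0.5,0,0],0],
  [[-0.75,0,0],0],
  [[-1,0,0],0],
  [[-1,0,0],0],
])

```text
time_s: 14.65
ee_pos: [0.5241, -0.0669, 0.1804]
eef_rot: [-3.141, 0.001, 1.565]
force: [-0.2, 0.4, -0.6]
grip_width: 0.0943
grip_force: 0.0
```

Emit:
carry_out([
  [[-0.2,0,0],0],
  [[-0.316,0,0],0],
  [[-0.316,0,0],0],
  [[-0.316,0,0.2],0],
  [[-0.316,0,0.4],0],
  [[-0.316,0,0.6],0],
  [[-0.316,0,0.67],0],
  [[-0.316,0,0.67],0],
  [[-0.316,0,0.67],0],
])

```text
time_s: 15.55
ee_pos: [0.5254, -0.1251, 0.048]
eef_rot: [3.14, 0.0, 1.571]
force: [0.2, -0.2, 0.8]
grip_width: 0.094
grip_force: 0.0
```

Emit:
carry_out([
  [[0,0,0],0],
  [[0,0,0],0],
  [[0,0,0],0],
  [[0,0,0],0],
  [[0,0,0],0],
  [[0,0,0],0],
  [[0,0,-0.15],0],
  [[0,0,-0.35],0],
  [[0,0,-0.4],0],
  [[0,0,-0.4],0],
], hand=1, force=20)

```text
time_s: 16.55
ee_pos: [0.5252, -0.1256, 0.1278]
eef_rot: [3.139, 0.001, 1.571]
force: [-0.3, 0.6, -1.0]
grip_width: 0.0174
grip_force: 0.0
```

```bash
cat > held.py <<'E'
from h import *
inf=info("wrist"); o=ctrl.get_obs(); im,d=camera("wrist");P=cloud("wrist",d,inf)
p=o["ee_pos"]; m=(np.hypot(P[...,0]-p[0],P[...,1]-p[1])<.013)&(P[...,2]<p[2]+.075)&(d>0)
q=P[m]; print(p,np.percentile(q[:,2],[50,90,97]),q.shape)
E
python3 held.py; python3 meas.py w6 lid,tray
```

```text
[ 0.5251799  -0.12556233  0.12784717] [0.13412173 0.19601795 0.19799625] (2373, 3)
lid 0.55 [373.  92.] 25568 ztop 0.0493 rect c [ 0.6161 -0.0513] size [0.0698 0.0126] ang 89.4 mean [ 0.6151 -0.0501]
tray 0.73 [282. 128.] 32757 ztop 0.0203 rect c [ 0.5837 -0.0786] size [0.206  0.2139] ang 2.8 mean [ 0.5915 -0.0924]
```

View pics/w6b.png

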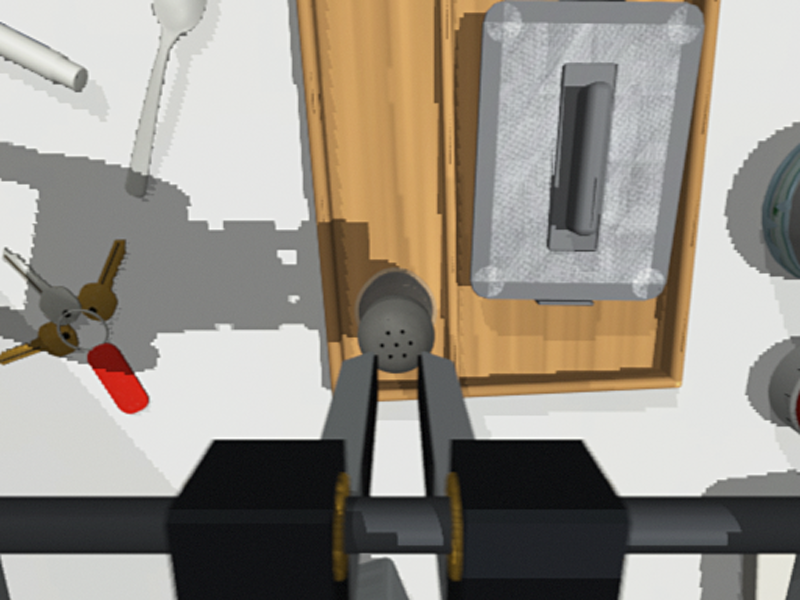

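The fingers were still closing when the lift began: 94 to 44 mm takes about 0.65 s. The shaker still stands at (396,320). I'll open, re-measure and retry with a longer close.

Emit:
carry_out([
  [[0,0,-0.1],0],
  [[0,0,-0.2],0],
  [[0,0,-0.2],0],
  [[-0.15,0,-0.2],0],
  [[-0.3,0,-0.2],0],
  [[-0.3,0,-0.2],0],
  [[-0.3,0,-0.2],0],
  [[-0.3,0,-0.2],0],
], hand=-1)

```text
time_s: 17.55
ee_pos: [0.5243, -0.1845, 0.1655]
eef_rot: [-3.14, -0.001, 1.571]
force: [0.7, 0.4, 0.8]
grip_width: 0.0627
grip_force: 0.0
```

```bash
python3 meas.py w7 shaker,lunch_box; python3 - <<'E'
from h import *
P=np.load("w7.npy"); m=(P[...,2]>.06)&(P[...,2]<.1)&(abs(P[...,0]-.525)<.05)&(abs(P[...,1]+.125)<.05)
q=P[m]; 
for a,b in((.06,.075),(.078,.09),(.09,.1)):
    s=q[(q[:,2]>a)&(q[:,2]<b)]; print(a,len(s),s.mean(0),s.min(0),s.max(0))
print(ctrl.get_obs()["ee_pos"],fr((0.525,-0.126,0.045),np.pi/2))
E
```

```text
shaker 0.67 [252. 124.] 1916 ztop 0.0954 rect c [ 0.5243 -0.1257] size [0.0279 0.0275] ang 1.0 mean [ 0.5244 -0.1253]
lunch_box 0.91 [227. 362.] 4948 ztop 0.0601 rect c [ 0.4891 -0.3703] size [0.1023 0.0864] ang 23.6 mean [ 0.4845 -0.371 ]<stdin>:5: RuntimeWarning: Mean of empty slice.
  ret = um.true_divide(
Traceback (most recent call last):
ValueError: zero-size array to reduction operation minimum which has no identity
```

Emit:
carry_out([
  [[0.15,0,0],0],
  [[0.3,0,0],0],
  [[0.3,0,0],0],
  [[0.3,0,0],0],
  [[0.3,0,0.05],0],
  [[0.3,0,0.1],0],
  [[0.3,0,0.25],0],
  [[0.3,0,0.45],0],
  [[0.3,0,0.6],0],
  [[0.3,0,0.6],0],
  [[0.3,0,0.6],0],
])

```text
time_s: 18.8
ee_pos: [0.5245, -0.1257, 0.0466]
eef_rot: [-3.141, -0.0, 1.57]
force: [0.5, 0.0, 1.0]
grip_width: 0.0941
grip_force: 0.0
```

Emit:
carry_out([
  [[0,0,0],0],
  [[0,0,0],0],
  [[0,0,0],0],
  [[0,0,0],0],
  [[0,0,0],0],
  [[0,0,0],0],
  [[0,0,0],0],
  [[0,0,0],0],
  [[0,0,0],0],
  [[0,0,0],0],
  [[0,0,0],0],
], hand=1)

```text
time_s: 19.9
ee_pos: [0.5244, -0.1253, 0.0464]
eef_rot: [-3.141, -0.0, 1.571]
force: [-0.5, 0.2, -0.0]
grip_width: 0.0377
grip_force: 19.8
```

Emit:
carry_out([
  [[0,0,-0.1],0],
  [[0,0,-0.25],0],
  [[0,0,-0.4],0],
  [[0,0,-0.4],0],
  [[0.2,0,-0.4],0],
  [[0.4,-0.05,-0.4],0],
  [[0.65,-0.1,-0.4],0],
  [[0.9,-0.12,-0.4],0],
  [[1,-0.12,-0.4],0],
  [[1,-0.12,-0.4],0],
])

```text
time_s: 20.9
ee_pos: [0.4999, 0.077, 0.1256]
eef_rot: [-3.141, -0.0, 1.574]
force: [0.4, -0.1, -0.9]
grip_width: 0.038
grip_force: 19.7
```

```bash
python3 held.py;python3 meas.py w8 spice_jar,herb_jar,shaker
```

```text
[0.49991963 0.07698777 0.12560689] [0.17263012 0.17434527 0.17491305] (3032, 3)
herb_jar 0.68 [384. 250.] 311 ztop 0.0309 rect c [0.6165 0.0232] size [0.0028 0.0279] ang 89.0 mean [0.6169 0.0235]
```

Emit:
carry_out([
  [[0.25,0,0],0],
  [[0.5,0,0],0],
  [[0.75,0,0],0],
  [[1,0,0],0],
  [[1,0,0],0],
])

```text
time_s: 21.65
ee_pos: [0.5002, 0.2784, 0.1261]
eef_rot: [3.142, -0.001, 1.574]
force: [-0.2, -0.1, -1.3]
grip_width: 0.0378
grip_force: 19.7
```

Emit:
carry_out([
  [[0.05,0,0],0],
  [[0.05,0,0.1],0],
  [[0.05,0,0.25],0],
  [[0.05,0,0.32],0],
  [[0.05,0,0.345],0],
  [[0.05,0,0.345],0],
])

```text
time_s: 22.25
ee_pos: [0.5009, 0.2842, 0.0577]
eef_rot: [-3.141, 0.0, 1.57]
force: [-0.7, 0.2, -0.4]
grip_width: 0.0379
grip_force: 19.7
```

Emit:
carry_out([
  [[0,0,0.01],0],
  [[0,0,0.01],0],
])

```text
time_s: 22.45
ee_pos: [0.5012, 0.2847, 0.0564]
eef_rot: [3.14, -0.001, 1.57]
force: [0.6, -0.8, 0.0]
grip_width: 0.0381
grip_force: 19.8
```

Emit:
carry_out([
  [[0,0,0],0],
  [[0,0,0],0],
  [[0,0,0],0],
  [[0,0,0],0],
  [[0,0,0],0],
  [[0,0,0],0],
  [[0,0,-0.15],0],
  [[0,0,-0.4],0],
  [[0,0,-0.65],0],
  [[-0.2,0,-0.9],0],
  [[-0.4,0,-0.9],0],
  [[-0.4,0,-0.9],0],
], hand=-1)

```text
time_s: 23.65
ee_pos: [0.5013, 0.2013, 0.2381]
eef_rot: [3.138, -0.001, 1.568]
force: [-0.0, 0.9, -0.1]
grip_width: 0.0941
grip_force: 0.0
```

```bash
python3 - <<'E'
from h import *
camera("top") 
im,d=camera("top"); cv2.imwrite("pics/top2.png",im); P=cloud("top",d)
for q in["spice_jar","herb_jar","shaker"]:
    for r in finder.cut_out("top",q)[:2]:
        m=r["mask"]&(d>0); p=P[m]; print(q,round(r["conf"],2),np.round(r["location"]),np.median(p,0).round(3),p[:,2].max().round(3))
cv2.imwrite("pics/top2c.png",cv2.resize(im[180:310,80:280],None,fx=4,fy=4,interpolation=cv2.INTER_CUBIC))
print(ctrl.get_obs()["ee_pos"],ctrl.get_obs()["time_s"])
E
```

```text
herb_jar 0.72 [124. 246.] [0.488 0.389 0.096] 0.13
shaker 0.62 [156. 242.] [0.49  0.282 0.068] 0.111
shaker 0.24 [142. 249.] [0.458 0.33  0.094] 0.131
[0.50029747 0.20541898 0.2347013 ] 23.9
```

View pics/top2c.png

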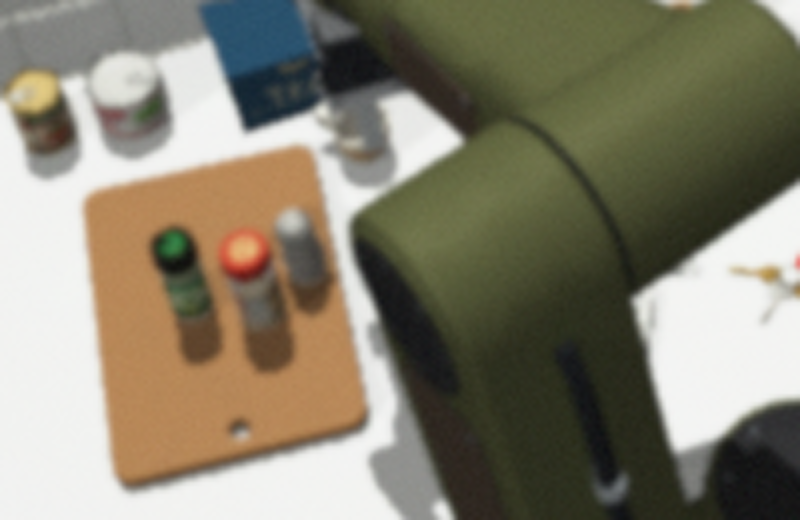

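The picture shows all three standing on the board: herb jar (180,290), spice jar (255,280), shaker (305,250). Next the lid.

```bash
python3 - <<'E'
from h import *
for n in("w2","w4","w6"):
    P=np.load(n+".npy").reshape(-1,3)
    for a,b in((.044,.054),(.024,.034)):
        m=(P[:,2]>a)&(P[:,2]<b)&(P[:,0]>.555)&(P[:,0]<.68)&(abs(P[:,1]+.05)<.1)
        q=P[m][:,:2].astype(np.float32)
        w,v=np.linalg.eigh(np.cov(q.T)); print(n,a,len(q),cv2.minAreaRect(q),q.mean(0),"ang",np.degrees(np.arctan2(v[1,1],v[0,1]))%180, np.median(P[m][:,2]))
print(fr((0.6165,-0.051,0.2),np.pi/2))
E
```

```text
w2 0.044 516 ((0.6168116927146912, -0.05042858421802521), (0.06828129291534424, 0.01246667094528675), 89.818115234375) [ 0.61561316 -0.04294001] ang 86.65502852194331 0.04903014509852846
w2 0.024 8658 ((0.6171948313713074, -0.05127442628145218), (0.15057845413684845, 0.1046631708741188), 89.49342346191406) [ 0.6127452  -0.03917883] ang 71.79518278400155 0.029946556465526658
w4 0.044 1318 ((0.6162458658218384, -0.05108310282230377), (0.06954462826251984, 0.012903035618364811), 89.71333312988281) [ 0.61534864 -0.04950861] ang 89.29069087504153 0.04915809789514586
w4 0.024 18367 ((0.6170427799224854, -0.051667191088199615), (0.15028879046440125, 0.10504317283630371), 89.4031753540039) [ 0.6174323  -0.04364365] ang 95.87503855399494 0.02993768895751525
w6 0.044 1640 ((0.6161278486251831, -0.05128494277596474), (0.0698370561003685, 0.012595591135323048), 89.4429931640625) [ 0.6152309  -0.04999273] ang 89.52009857951076 0.04917571497011647
w6 0.024 23545 ((0.6167797446250916, -0.052470654249191284), (0.1481572985649109, 0.1048552542924881), 89.45995330810547) [ 0.61594    -0.04627402] ang 89.28343031531244 0.02990178317772685
([-1.2825, 0.5803, 0.1732], np.float64(0.0001))
```

Emit:
carry_out([
  [[-0.25,0.1,0],0],
  [[-0.5,0.2,0],0],
  [[-0.75,0.4,0],0.0015],
  [[-1,0.58,0],0.0015],
  [[-1,0.58,0.2],0.0015],
  [[-1,0.58,0.2],0.0015],
  [[-1,0.58,0.2],0.0015],
])

```text
time_s: 24.6
ee_pos: [0.6163, 0.0052, 0.1939]
eef_rot: [-3.139, -0.0, 1.561]
force: [0.2, 0.9, 0.3]
grip_width: 0.0938
grip_force: 0.0
```

```bash
python3 - <<'E'
from h import *
o=ctrl.get_obs(); print(o["ee_pos"],o["eef_rot"],fr((0.6163,-0.0512,0.033),1.561))
E
```

```text
[0.61625158 0.00519386 0.19388673] [-3.13853020e+00 -3.24797542e-04  1.56124629e+00] ([-0.2822, 0.0054, 0.8043], np.float64(0.0))
```

Emit:
carry_out([
  [[-0.15,0,0.1],0],
  [[-0.283,0,0.2],0],
  [[-0.283,0,0.4],0],
  [[-0.283,0,0.6],0],
  [[-0.283,0,0.75],0],
  [[-0.283,0,0.795],0],
  [[-0.283,0,0.795],0],
  [[-0.283,0,0.795],0],
])

```text
time_s: 25.4
ee_pos: [0.6171, -0.0513, 0.0387]
eef_rot: [3.139, 0.0, 1.562]
force: [-0.6, 0.6, 0.5]
grip_width: 0.0943
grip_force: 0.0
```

Emit:
carry_out([
  [[0,0,0],0],
  [[0,0,0],0],
  [[0,0,0],0],
  [[0,0,0],0],
  [[0,0,0],0],
  [[0,0,0],0],
  [[0,0,0],0],
  [[0,0,0],0],
  [[0,0,0],0],
  [[0,0,0],0],
  [[0,0,0],0],
  [[0,0,0],0],
], hand=1, force=40)

```text
time_s: 26.6
ee_pos: [0.616, -0.052, 0.0365]
eef_rot: [3.142, -0.0, 1.561]
force: [-1.1, 0.2, 0.1]
grip_width: 0.0115
grip_force: 40.0
```

Emit:
carry_out([
  [[0,0,0],0],
  [[0,0,0],0],
  [[0,0,0],0],
  [[0,0,-0.02],0],
  [[0,0,-0.05],0],
  [[0,0,-0.1],0],
  [[0,0,-0.2],0],
  [[0,0,-0.35],0],
  [[0,0,-0.5],0],
  [[0,0,-0.5],0],
])

```text
time_s: 27.6
ee_pos: [0.6178, -0.0522, 0.1418]
eef_rot: [3.134, 0.001, 1.561]
force: [0.5, 0.6, -1.2]
grip_width: 0.0117
grip_force: 40.0
```

```bash
python3 - <<'E'
from h import *
from scipy.optimize import least_squares
im,d=camera("scene"); cv2.imwrite("pics/scene3.png",im); np.save("scene3.npy",cloud("scene",d))
for n in("w1","w2","w7","scene0","scene3"):
    P=np.load(n+".npy").reshape(-1,3)
    m=(abs(P[:,2]-.060)<.004)&(P[:,0]>.40)&(P[:,0]<.6)&(P[:,1]<-.29)&(P[:,1]>-.475)
    q=P[m][:,:2].astype(np.float32)
    if len(q)<30: continue
    # points must lie in band between outer rect 103x143 and inner (~6mm less)
    def f(x):
        c,s=np.cos(x[2]),np.sin(x[2]); r=q-x[:2]; u=abs(r[:,0]*c+r[:,1]*s)-.0515; v=abs(-r[:,0]*s+r[:,1]*c)-.0715
        dd=np.maximum(u,v); return np.maximum(dd,0)*3+np.minimum(dd+.003,0)
    best=min((least_squares(f,[.49,-.388,a],loss="soft_l1",f_scale=.002) for a in(0,.15,.3,.4)),key=lambda r:r.cost)
    print(n,len(q),best.x.round(4),np.degrees(best.x[2]).round(2),best.cost/len(q)*1e6,cv2.minAreaRect(q),"z",np.median(P[m][:,2]))
E
```

```text
w1 619 [ 0.4979 -0.3938  0.3293] 18.87 1.564368854404395 ((0.4927113950252533, -0.37787455320358276), (0.10332468152046204, 0.11199039220809937), 18.613197326660156) z 0.0597484227821824
w7 422 [ 0.4961 -0.3906  0.2991] 17.14 0.6853916081758138 ((0.48947224020957947, -0.3709048628807068), (0.1020599827170372, 0.08639092743396759), 24.47529411315918) z 0.05973238337818326
scene0 323 [ 0.4934 -0.3931  0.3262] 18.69 2.267767800249455 ((0.4938780963420868, -0.3923622965812683), (0.1088084727525711, 0.14593884348869324), 19.903350830078125) z 0.05914425078260699
scene3 319 [ 0.493  -0.3928  0.3399] 19.48 2.670841073332519 ((0.49289584159851074, -0.3922106623649597), (0.11058741062879562, 0.14615029096603394), 19.127870559692383) z 0.05949073867338017
```

Emit:
carry_out([
  [[0,0,-0.25],0],
  [[-0.2,-0.1,-0.5],0],
  [[-0.4,-0.25,-0.7],0],
  [[-0.6,-0.4,-0.8],0],
  [[-0.8,-0.55,-0.9],0],
  [[-0.95,-0.65,-0.9],0],
  [[-0.95,-0.65,-0.9],0],
])

```text
time_s: 28.35
ee_pos: [0.4821, -0.2432, 0.317]
eef_rot: [3.141, 0.001, 1.559]
force: [-0.3, 0.2, -1.2]
grip_width: 0.0115
grip_force: 40.0
```

Emit:
carry_out([
  [[-0.2,-0.15,-0.1],0.024],
  [[-0.4,-0.3,-0.2],0.048],
  [[-0.6,-0.45,-0.3],0.072],
  [[-0.8,-0.6,-0.4],0.096],
  [[-0.96,-0.66,-0.4],0.12],
  [[-0.96,-0.66,-0.4],0.144],
  [[-0.96,-0.66,-0.4],0.168],
  [[-0.96,-0.66,-0.4],0.19],
  [[-0.96,-0.66,-0.4],0.196],
  [[-0.96,-0.66,-0.4],0.196],
  [[-0.96,-0.66,-0.4],0.196],
])

```text
time_s: 29.45
ee_pos: [0.3503, -0.4314, 0.3958]
eef_rot: [-3.14, 0.0, 0.331]
force: [-0.6, -0.4, -1.4]
grip_width: 0.0115
grip_force: 40.0
```

```bash
cat > boxfit.py <<'E'
from h import *
from scipy.optimize import least_squares
import sys
n=sys.argv[1]
o=ctrl.get_obs(); inf=info("wrist"); im,d=camera("wrist"); cv2.imwrite(f"pics/{n}.png",im); np.save(n+".npy",cloud("wrist",d,inf))
cv2.imwrite(f"pics/{n}b.png",cv2.resize(im,(800,600),interpolation=cv2.INTER_CUBIC))
print(o["ee_pos"],o["eef_rot"],o["force"],o["grip_width"])
P=np.load(n+".npy").reshape(-1,3)
m=(abs(P[:,2]-.060)<.004)&(P[:,0]>.40)&(P[:,0]<.6)&(P[:,1]<-.29)&(P[:,1]>-.485)
q=P[m][:,:2].astype(np.float32)
def f(x):
    c,s=np.cos(x[2]),np.sin(x[2]); r=q-x[:2]; u=abs(r[:,0]*c+r[:,1]*s)-.0515; v=abs(-r[:,0]*s+r[:,1]*c)-.0715
    dd=np.maximum(u,v); return np.maximum(dd,0)*3+np.minimum(dd+.003,0)
b=least_squares(f,[.494,-.392,.33],loss="soft_l1",f_scale=.002)
print(len(q),b.x.round(4),np.degrees(b.x[2]).round(2),b.cost/len(q)*1e6,cv2.minAreaRect(q),np.median(P[m][:,2]))
E
python3 boxfit.py w9
```

```text
[ 0.35033175 -0.43139443  0.39579221] [-3.14048711e+00  2.83727759e-04  3.31330556e-01] [-0.61599123 -0.44113207 -1.40501966] 0.011525922207518326
1748 [ 0.4962 -0.3944  0.3329] 19.07 2.0743778675340203 ((0.49704232811927795, -0.39420977234840393), (0.10151252895593643, 0.1432025134563446), 19.02615737915039) 0.059814678119878506
```

View pics/w9b.png

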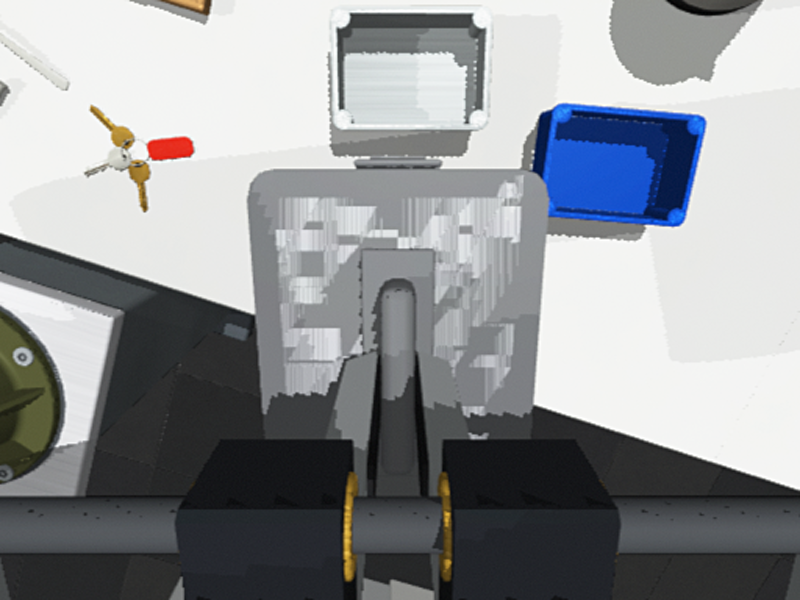

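The view shows the whole grey box at (410,70), the blue one at (630,165), and the lid in the grip with its front tab at (398,163). Next: the lid's offset in the hand, using the same camera.

```bash
python3 - <<'E'
from h import *
P=np.load("w9.npy"); p=np.array([.3503,-.4314,.3958]); Rm=R.from_euler('xyz',[np.pi,0,.3313]).as_matrix()
T=(P-p)@Rm   # tool frame
m=(T[...,2]>-.03)&(T[...,2]<.02)&(abs(T[...,1])<.08)&(T[...,0]<.1)&(T[...,0]>-.05)
t=T[m]; print("z hist",np.histogram(t[:,2],bins=np.arange(-.03,.021,.004)))
fl=t[(abs(t[:,2]-np.median(t[:,2]))<.004)]; print("flange z",np.median(fl[:,2]))
for x in(.03,.04,.05,.06,.066):
    s=fl[abs(fl[:,0]-x)<.003]; print(x,s[:,1].min().round(4),s[:,1].max().round(4),((s[:,1].min()+s[:,1].max())/2).round(4))
for y in(-.03,-.02,0,.02,.03):
    s=fl[abs(fl[:,1]-y)<.004]; print("front",y,s[:,0].max().round(4))
br=t[(t[:,2]<np.median(fl[:,2])-.016)&(abs(t[:,1])<.012)&(t[:,0]>.0)]; print("bar",br.min(0),br.max(0),np.median(br,0))
E
```

```text
z hist (array([  181,   183,   188,   265,  2486,   288,    94,    61,  5449,
       21323,     0,    52]), array([-0.03 , -0.026, -0.022, -0.018, -0.014, -0.01 , -0.006, -0.002,
        0.002,  0.006,  0.01 ,  0.014,  0.018]))
flange z 0.006634228033333295
0.03 -0.0513 0.0529 0.0008
0.04 -0.0515 0.0529 0.0007
0.05 -0.0514 0.0529 0.0007
0.06 -0.0513 0.053 0.0008
0.066 -0.0511 0.0524 0.0007
front -0.03 0.0727
front -0.02 0.0727
front 0 0.0758
front 0.02 0.0727
front 0.03 0.0728
bar [ 5.56191212e-05 -1.19576014e-02 -2.99913152e-02] [ 0.03609873  0.01199924 -0.00937275] [ 0.01306858  0.0005271  -0.01301639]
```

```bash
python3 - <<'E'
from h import *
print(fr((.496,-.394,.22)), -(1.903-ctrl.get_obs()["eef_rot"][2])/2/np.pi)
E
```

```text
([0.7497, 0.0608, 0.8796], 0) -0.25015149240666645
```

Emit:
carry_out([
  [[0.1,0,0.1],-0.023],
  [[0.2,0,0.2],-0.046],
  [[0.3,0,0.3],-0.069],
  [[0.4,0.02,0.4],-0.092],
  [[0.5,0.03,0.5],-0.115],
  [[0.6,0.04,0.6],-0.138],
  [[0.7,0.05,0.7],-0.161],
  [[0.75,0.06,0.8],-0.184],
  [[0.75,0.06,0.88],-0.207],
  [[0.75,0.06,0.88],-0.23],
  [[0.75,0.06,0.88],-0.25],
  [[0.75,0.06,0.88],-0.25],
])

```text
time_s: 30.7
ee_pos: [0.4961, -0.3942, 0.2201]
eef_rot: [-3.141, -0.0, 1.904]
force: [0.4, -1.1, -1.7]
grip_width: 0.0114
grip_force: 40.0
```

```bash
python3 - <<'E'
from h import *
for i in range(3):
    camera("scene"); o=ctrl.get_obs(); print(o["ee_pos"],o["eef_rot"],fr((.496,-.394,.095),1.903))
E
```

```text
[ 0.4961268  -0.39414757  0.22021252] [-3.14143903e+00 -3.49717509e-04  1.89861002e+00] ([0.0007, -0.0003, 0.6261], np.float64(-0.0007))
[ 0.4961304  -0.39418324  0.22033115] [-3.14154965e+00 -1.94545072e-04  1.89729329e+00] ([0.001, -0.0003, 0.6267], np.float64(-0.0009))
[ 0.49612736 -0.39421758  0.22039966] [-3.14155473e+00 -3.43728670e-05  1.89740770e+00] ([0.0012, -0.0002, 0.627], np.float64(-0.0009))
```

Emit:
carry_out([
  [[0,0,0.2],-0.0008],
  [[0,0,0.4],-0.0008],
  [[0,0,0.55],-0.0008],
  [[0,0,0.62],-0.0008],
  [[0,0,0.635],-0.0008],
  [[0,0,0.65],-0.0008],
  [[0,0,0.66],-0.0008],
  [[0,0,0.67],-0.0008],
  [[0,0,0.67],-0.0008],
])

```text
time_s: 31.75
ee_pos: [0.4963, -0.3943, 0.0869]
eef_rot: [3.141, 0.001, 1.905]
force: [0.9, 1.0, -0.6]
grip_width: 0.0117
grip_force: 40.0
```

No contact yet, so I'll continue through the tabs in small steps.

Emit:
carry_out([
  [[0,0,0.01],0],
  [[0,0,0.02],0],
  [[0,0,0.025],0],
  [[0,0,0.03],0],
  [[0,0,0.03],0],
])

```text
time_s: 32.25
ee_pos: [0.4961, -0.3942, 0.0804]
eef_rot: [3.142, -0.0, 1.906]
force: [0.0, -0.4, -1.1]
grip_width: 0.0115
grip_force: 40.0
```

Emit:
carry_out([
  [[0,0,0.01],0],
  [[0,0,0.02],0],
  [[0,0,0.03],0],
  [[0,0,0.03],0],
])

```text
time_s: 32.65
ee_pos: [0.4964, -0.3943, 0.0747]
eef_rot: [3.141, 0.001, 1.905]
force: [2.2, 0.5, 2.3]
grip_width: 0.0114
grip_force: 40.0
```

Emit:
carry_out([
  [[0,0,0.005],0],
  [[0,0,0.01],0],
  [[0,0,0.015],0],
  [[0,0,0.02],0],
  [[0,0,0.02],0],
])

```text
time_s: 33.15
ee_pos: [0.496, -0.3941, 0.0705]
eef_rot: [-3.141, -0.0, 1.906]
force: [-1.9, 3.1, 5.5]
grip_width: 0.0113
grip_force: 40.0
```

Emit:
carry_out([
  [[0,0,0.005],0],
  [[0,0,0.01],0],
  [[0,0,0.01],0],
  [[0,0,0.01],0],
])

```text
time_s: 33.55
ee_pos: [0.496, -0.3942, 0.0705]
eef_rot: [-3.142, 0.0, 1.906]
force: [-9.3, 8.8, 22.1]
grip_width: 0.0116
grip_force: 40.0
```

Emit:
carry_out([
  [[0,0,0.005],0],
  [[0,0,0.01],0],
  [[0,0,0.01],0],
  [[0,0,0.01],0],
])

```text
time_s: 33.95
ee_pos: [0.4961, -0.3943, 0.0704]
eef_rot: [3.141, 0.001, 1.906]
force: [-17.6, 14.3, 38.8]
grip_width: 0.0115
grip_force: 40.0
```

Emit:
carry_out([
  [[0,0,-0.015],0],
  [[0,0,-0.02],0],
  [[0,0,-0.02],0],
])

```text
time_s: 34.25
ee_pos: [0.4961, -0.3943, 0.0705]
eef_rot: [-3.142, 0.0, 1.906]
force: [-1.2, 1.1, 6.0]
grip_width: 0.0114
grip_force: 40.0
```

Emit:
carry_out([
  [[0,0,0],0],
  [[0,0,0],0],
  [[0,0,0],0],
  [[0,0,0],0],
  [[0,0,0],0],
  [[0,0,-0.1],0],
  [[0,0,-0.3],0],
  [[0,0,-0.5],0],
  [[0,0,-0.7],0],
  [[0,0,-0.9],0],
  [[0,0,-0.9],0],
  [[0,0,-0.9],0],
], hand=-1)

```text
time_s: 35.45
ee_pos: [0.4962, -0.3943, 0.2508]
eef_rot: [3.141, 0.001, 1.906]
force: [-0.7, 0.2, -0.7]
grip_width: 0.094
grip_force: 0.0
```

```bash
python3 meas.py w10 lid; python3 - <<'E'
from h import *
P=np.load("w10.npy").reshape(-1,3); c=np.array([.496,-.394]); a=.3325
r=P[:,:2]-c; u=r[:,0]*np.cos(a)+r[:,1]*np.sin(a); v=-r[:,0]*np.sin(a)+r[:,1]*np.cos(a)
m=(abs(u)<.05)&(abs(v)<.07)&(abs(u)>.02)&(abs(P[:,2]-.06)<.03)
A=np.c_[u[m],v[m],np.ones(m.sum())]; print(np.linalg.lstsq(A,P[m,2],rcond=None)[0],m.sum(),np.median(P[m,2]))
o=ctrl.get_obs();print(o["ee_pos"],o["time_s"])
for t in((.50,.205,.2),):print(fr(t,np.pi/2))
E
```

```text
lid 0.6 [256. 163.] 12410 ztop 0.0832 rect c [ 0.4965 -0.3929] size [0.0116 0.0685] ang 19.0 mean [ 0.4958 -0.3918]
[ 0.00095751 -0.00052156  0.0638845 ] 6883 0.0638802414003069
[ 0.49583214 -0.39395889  0.2489212 ] 35.55
([2.8212, 1.0038, 0.2491], np.float64(0.0533))
```

View pics/w10b.png

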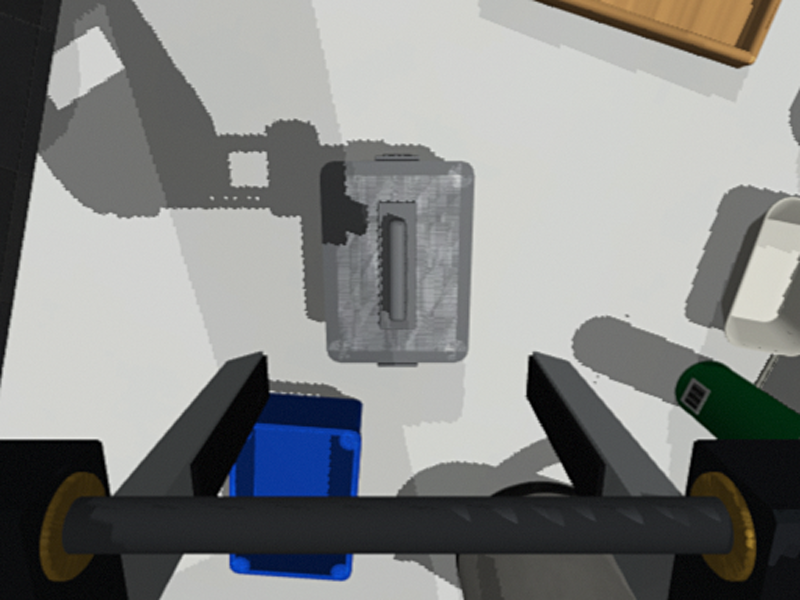

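The lid's flange top is at z 0.064, level and flush on the grey box (400,260), so it is home. Now the containers go back, shaker first.

Emit:
carry_out([
  [[0.24,0.09,0],0.018],
  [[0.48,0.18,0],0.036],
  [[0.72,0.27,0],0.0535],
  [[0.96,0.35,0],0.0535],
  [[1,0.37,0],0.0535],
  [[1,0.37,0],0.0535],
])

```text
time_s: 36.15
ee_pos: [0.5003, -0.1795, 0.2498]
eef_rot: [-3.141, -0.0, 1.572]
force: [0.2, -0.1, 0.4]
grip_width: 0.0943
grip_force: 0.0
```

Emit:
carry_out([
  [[0.25,0,0],0],
  [[0.5,0,0],0],
  [[0.75,0,0],0],
  [[1,0,0],0],
  [[1,0,0],0],
])

```text
time_s: 36.65
ee_pos: [0.5007, 0.0221, 0.2498]
eef_rot: [-3.14, -0.001, 1.573]
force: [-0.7, -1.3, 0.4]
grip_width: 0.0938
grip_force: 0.0
```

Emit:
carry_out([
  [[0.25,0,0],0],
  [[0.5,0,0],0],
  [[0.75,0,0],0],
  [[1,0,0],0],
  [[1,0,0],0],
  [[1,0,0],0],
  [[1,0,0],0],
])

```text
time_s: 37.35
ee_pos: [0.5016, 0.2171, 0.25]
eef_rot: [-3.141, 0.001, 1.567]
force: [-0.1, 0.0, 0.3]
grip_width: 0.0941
grip_force: 0.0
```

```bash
python3 - <<'E'
from h import *
o=ctrl.get_obs(); print(o["ee_pos"],o["eef_rot"],fr((.501,.2847,.0575),np.pi/2))
E
```

```text
[0.50160597 0.21709447 0.24995253] [-3.14088895e+00  5.85396485e-04  1.56748053e+00] ([0.3386, -0.0035, 0.9621], np.float64(-0.0005))
```

Emit:
carry_out([
  [[0.2,0,0],0],
  [[0.338,0,0],0],
  [[0.338,0,0],0],
  [[0.338,0,0],0],
])

```text
time_s: 37.75
ee_pos: [0.5015, 0.2852, 0.2502]
eef_rot: [-3.141, 0.0, 1.568]
force: [0.7, -0.8, 0.1]
grip_width: 0.094
grip_force: 0.0
```

```bash
python3 meas.py w11 shaker,spice_jar,herb_jar; python3 - <<'E'
from h import *
o=ctrl.get_obs(); print(o["ee_pos"],o["eef_rot"],fr((.501,.2847,.0575),np.pi/2))
E
```

```text
shaker 0.71 [253. 173.] 1262 ztop 0.1053 rect c [0.5017 0.2844] size [0.0278 0.0278] ang 89.9 mean [0.5016 0.2853]
spice_jar 0.61 [223. 132.] 2082 ztop 0.1235 rect c [0.4729 0.3327] size [0.0429 0.0426] ang 75.6 mean [0.4727 0.333 ]
spice_jar 0.46 [255.  64.] 1934 ztop 0.1222 rect c [0.5014 0.3913] size [0.0393 0.0385] ang 89.9 mean [0.5014 0.3911]
herb_jar 0.67 [253.  66.] 1852 ztop 0.1222 rect c [0.5014 0.3909] size [0.0385 0.0385] ang 89.9 mean [0.5013 0.3909]
[0.50135515 0.28531341 0.25064644] [3.14136122e+00 5.08098544e-05 1.56781714e+00] ([-0.003, -0.002, 0.9657], np.float64(-0.0005))
```

Emit:
carry_out([
  [[0,0,0.25],0],
  [[0,0,0.5],0],
  [[0,0,0.75],0],
  [[0,0,0.95],0],
  [[0,0,0.965],0],
  [[0,0,0.965],0],
])

```text
time_s: 38.55
ee_pos: [0.5014, 0.2863, 0.0583]
eef_rot: [-3.141, 0.0, 1.569]
force: [0.3, 0.8, 0.2]
grip_width: 0.0938
grip_force: 0.0
```

Emit:
carry_out([
  [[0,0,0],0],
  [[0,0,0],0],
  [[0,0,0],0],
  [[0,0,0],0],
  [[0,0,0],0],
  [[0,0,0],0],
  [[0,0,0],0],
  [[0,0,0],0],
  [[0,0,0],0],
  [[0,0,0],0],
  [[0,0,0],0],
], hand=1, force=20)

```text
time_s: 39.65
ee_pos: [0.5009, 0.2866, 0.0574]
eef_rot: [-3.141, 0.0, 1.569]
force: [-0.6, 0.2, 0.3]
grip_width: 0.0373
grip_force: 19.8
```

Emit:
carry_out([
  [[0,0,-0.1],0],
  [[0,0,-0.3],0],
  [[0,0,-0.4],0],
  [[0,0,-0.4],0],
  [[-0.2,0,-0.4],0],
  [[-0.45,0,-0.4],0],
  [[-0.7,0.05,-0.4],0],
  [[-0.95,0.1,-0.4],0],
  [[-1,0.115,-0.4],0],
  [[-1,0.115,-0.4],0],
])

```text
time_s: 40.65
ee_pos: [0.5236, 0.085, 0.1362]
eef_rot: [-3.14, 0.0, 1.566]
force: [-0.1, -0.1, -1.7]
grip_width: 0.0375
grip_force: 19.7
```

```bash
python3 held.py; python3 - <<'E'
from h import *
o=ctrl.get_obs(); print(o["ee_pos"],o["eef_rot"],fr((.5245,-.1257,.047),np.pi/2))
E
```

```text
[0.52360464 0.08499519 0.13623418] [0.18175085 0.18371922 0.18425273] (3302, 3)
[0.52338585 0.08641029 0.1363808 ] [-3.14011321e+00 -4.82570905e-05  1.56799828e+00] ([-1.0606, 0.0092, 0.4468], np.float64(-0.0004))
```

Emit:
carry_out([
  [[-0.25,0,0],0],
  [[-0.5,0,0],0],
  [[-0.75,0,0],0],
  [[-1,0.005,0],0],
  [[-1,0.005,0],0],
  [[-1,0.005,0],0],
  [[-1,0.005,0],0],
])

```text
time_s: 41.4
ee_pos: [0.5245, -0.1116, 0.137]
eef_rot: [-3.141, -0.0, 1.571]
force: [-0.4, 0.4, -0.2]
grip_width: 0.0378
grip_force: 19.7
```

Emit:
carry_out([
  [[-0.053,0,0],0],
  [[-0.053,0,0.1],0],
  [[-0.053,0,0.25],0],
  [[-0.053,0,0.38],0],
  [[-0.053,0,0.42],0],
  [[-0.053,0,0.42],0],
  [[-0.053,0,0.42],0],
])

```text
time_s: 42.1
ee_pos: [0.5251, -0.124, 0.0546]
eef_rot: [3.14, 0.0, 1.57]
force: [0.9, -0.2, -1.0]
grip_width: 0.0374
grip_force: 19.7
```

```bash
python3 held.py
```

```text
[ 0.52509483 -0.12403348  0.05461603] [0.10064158 0.10224882 0.10278103] (2806, 3)
```

Emit:
carry_out([
  [[0,0,0.015],0],
  [[0,0,0.03],0],
  [[0,0,0.035],0],
  [[0,0,0.035],0],
])

```text
time_s: 42.55
ee_pos: [0.5247, -0.1242, 0.0473]
eef_rot: [3.141, 0.0, 1.569]
force: [-2.7, 0.3, 7.6]
grip_width: 0.0376
grip_force: 20.3
```

Emit:
carry_out([
  [[0,0,0],0],
  [[0,0,0],0],
  [[0,0,0],0],
  [[0,0,0],0],
  [[0,0,0],0],
  [[0,0,0],0],
  [[0,0,0],0],
  [[0,0,-0.15],0],
  [[0,0,-0.4],0],
  [[0,0,-0.65],0],
  [[0.1,0,-0.85],0],
  [[0.3,-0.1,-0.85],0],
], hand=-1)

```text
time_s: 43.75
ee_pos: [0.5069, -0.065, 0.2217]
eef_rot: [3.133, 0.002, 1.567]
force: [1.7, 1.2, 0.1]
grip_width: 0.0938
grip_force: 0.0
```

Emit:
carry_out([
  [[0.25,-0.05,0],0],
  [[0.5,-0.1,0],0],
  [[0.75,-0.14,0],0],
  [[1,-0.16,0],0],
  [[1,-0.16,0],0],
  [[1,-0.16,0],0],
])

```text
time_s: 44.35
ee_pos: [0.4725, 0.1369, 0.2164]
eef_rot: [-3.142, 0.0, 1.572]
force: [1.0, -1.2, 1.2]
grip_width: 0.0942
grip_force: 0.0
```

```bash
python3 - <<'E'
from h import *
o=ctrl.get_obs(); print(o["ee_pos"],o["eef_rot"],fr((.4728,.3335,.06),np.pi/2))
E
```

```text
[0.47253462 0.13685639 0.21641896] [-3.14156538e+00  1.22164572e-04  1.57184255e+00] ([0.9833, 0.0024, 0.782], np.float64(0.0002))
```

Emit:
carry_out([
  [[0.25,0,0],0],
  [[0.5,0,0],0],
  [[0.75,0,0],0],
  [[0.983,0,0],0],
  [[0.983,0,0],0],
  [[0.983,0,0.15],0],
  [[0.983,0,0.4],0],
  [[0.983,0,0.65],0],
  [[0.983,0,0.78],0],
  [[0.983,0,0.78],0],
  [[0.983,0,0.78],0],
])

```text
time_s: 45.45
ee_pos: [0.4741, 0.3317, 0.0615]
eef_rot: [3.141, -0.0, 1.568]
force: [1.3, -0.2, 0.8]
grip_width: 0.0939
grip_force: 0.0
```

Emit:
carry_out([
  [[0,0,0],0],
  [[0,0,0],0],
  [[0,0,0],0],
  [[0,0,0],0],
  [[0,0,0],0],
  [[0,0,0],0],
  [[0,0,0],0],
  [[0,0,0],0],
  [[0,0,0],0],
  [[0,0,0],0],
  [[0,0,0],0],
], hand=1, force=20)

```text
time_s: 46.55
ee_pos: [0.473, 0.3326, 0.0604]
eef_rot: [-3.142, 0.0, 1.569]
force: [1.1, 0.8, -0.1]
grip_width: 0.0444
grip_force: 20.0
```

Emit:
carry_out([
  [[0,0,-0.1],0],
  [[0,0,-0.3],0],
  [[0,0,-0.4],0],
  [[0,0,-0.4],0],
  [[-0.2,0,-0.4],0],
  [[-0.45,0.1,-0.4],0],
  [[-0.7,0.2,-0.4],0],
  [[-0.95,0.24,-0.4],0],
  [[-1,0.24,-0.4],0],
  [[-1,0.24,-0.4],0],
])

```text
time_s: 47.55
ee_pos: [0.5205, 0.1302, 0.139]
eef_rot: [-3.14, 0.001, 1.566]
force: [0.4, 1.3, -1.2]
grip_width: 0.0439
grip_force: 20.0
```

```bash
python3 held.py; python3 - <<'E'
from h import *
o=ctrl.get_obs(); print(o["ee_pos"],o["eef_rot"],fr((.521,-.0665,.05),np.pi/2))
P=np.load("w1.npy"); m=(P[...,2]>.108)&(P[...,2]<.118)&(abs(P[...,1]+.067)<.03)&(abs(P[...,0]-.521)<.03); q=P[m]; print(q.mean(0),(q.min(0)+q.max(0))/2)
E
```

```text
[0.52052689 0.13021108 0.13896092] [0.20101465 0.20181045 0.202134  ] (2792, 3)
[0.52043733 0.13175921 0.1392224 ] [-3.13991837e+00  2.45280360e-04  1.56737284e+00] ([-0.9912, 0.007, 0.4463], np.float64(-0.0005))
[ 0.52144332 -0.06680373  0.1121805 ] [ 0.52132393 -0.06724848  0.11160654]
```

Emit:
carry_out([
  [[-0.25,0,0],0],
  [[-0.5,0,0],0],
  [[-0.75,0,0],0],
  [[-0.998,0.002,0],0],
  [[-0.998,0.002,0],0],
  [[-0.998,0.002,0],0],
  [[-0.998,0.002,0.1],0],
  [[-0.998,0.002,0.25],0],
  [[-0.998,0.002,0.36],0],
  [[-0.998,0.002,0.4],0],
  [[-0.998,0.002,0.4],0],
  [[-0.998,0.002,0.4],0],
])

```text
time_s: 48.8
ee_pos: [0.5215, -0.0663, 0.0613]
eef_rot: [3.141, 0.0, 1.571]
force: [0.6, -0.0, -1.3]
grip_width: 0.0443
grip_force: 20.0
```

```bash
python3 held.py
```

```text
[ 0.52147893 -0.06630893  0.06131939] [0.12348568 0.12422854 0.12454266] (2425, 3)
```

Emit:
carry_out([
  [[0,0,0.02],0],
  [[0,0,0.04],0],
  [[0,0,0.055],0],
  [[0,0,0.055],0],
  [[0,0,0.055],0],
])

```text
time_s: 49.35
ee_pos: [0.5209, -0.0671, 0.0499]
eef_rot: [3.141, 0.0, 1.569]
force: [-3.2, -0.0, 6.3]
grip_width: 0.0442
grip_force: 20.0
```

Emit:
carry_out([
  [[0,0,0],0],
  [[0,0,0],0],
  [[0,0,0],0],
  [[0,0,0],0],
  [[0,0,0],0],
  [[0,0,0],0],
  [[0,0,0],0],
  [[0,0,-0.15],0],
  [[0,0,-0.4],0],
  [[0,0,-0.65],0],
  [[0,0,-0.85],0],
  [[0.2,0,-0.85],0],
], hand=-1)

```text
time_s: 50.55
ee_pos: [0.5228, -0.0293, 0.2251]
eef_rot: [3.133, 0.002, 1.565]
force: [0.8, -0.6, -1.0]
grip_width: 0.0942
grip_force: 0.0
```

Emit:
carry_out([
  [[0.25,-0.05,0],0],
  [[0.5,-0.1,0],0],
  [[0.75,-0.1,0],0],
  [[1,-0.1,0],0],
  [[1,-0.1,0],0],
  [[1,-0.1,0],0],
])

```text
time_s: 51.15
ee_pos: [0.501, 0.1737, 0.2192]
eef_rot: [-3.141, 0.0, 1.572]
force: [1.5, 0.0, -0.5]
grip_width: 0.0938
grip_force: 0.0
```

```bash
python3 - <<'E'
from h import *
o=ctrl.get_obs(); print(o["ee_pos"],o["eef_rot"],fr((.5014,.3911,.06),np.pi/2))
E
```

```text
[0.50095872 0.17374685 0.21923679] [-3.14123315e+00  2.75490970e-04  1.57161223e+00] ([1.087, 0.0034, 0.7959], np.float64(0.0001))
```

Emit:
carry_out([
  [[0.25,0,0],0],
  [[0.5,0,0],0],
  [[0.75,0,0],0],
  [[1,0.002,0],0],
  [[1,0.002,0],0],
  [[1,0.002,0],0],
])

```text
time_s: 51.75
ee_pos: [0.5023, 0.3721, 0.2189]
eef_rot: [-3.141, 0.001, 1.569]
force: [0.2, 0.6, 0.1]
grip_width: 0.0939
grip_force: 0.0
```

Emit:
carry_out([
  [[0.09,0,0],0],
  [[0.09,0,0],0],
  [[0.09,0,0.2],0],
  [[0.09,0,0.4],0],
  [[0.09,0,0.6],0],
  [[0.09,0,0.75],0],
  [[0.09,0,0.79],0],
  [[0.09,0,0.79],0],
  [[0.09,0,0.79],0],
])

```text
time_s: 52.65
ee_pos: [0.503, 0.3908, 0.0635]
eef_rot: [3.139, -0.001, 1.569]
force: [0.4, -0.8, 1.1]
grip_width: 0.0938
grip_force: 0.0
```

Emit:
carry_out([
  [[0,0,0],0],
  [[0,0,0],0],
  [[0,0,0],0],
  [[0,0,0],0],
  [[0,0,0],0],
  [[0,0,0],0],
  [[0,0,0],0],
  [[0,0,0],0],
  [[0,0,0],0],
  [[0,0,0],0],
  [[0,0,0],0],
], hand=1, force=20)

```text
time_s: 53.75
ee_pos: [0.5019, 0.391, 0.0614]
eef_rot: [-3.141, 0.0, 1.569]
force: [0.8, 0.4, -0.4]
grip_width: 0.04
grip_force: 20.0
```

Emit:
carry_out([
  [[0,0,-0.1],0],
  [[0,0,-0.3],0],
  [[0,0,-0.4],0],
  [[0,0,-0.4],0],
  [[-0.2,0,-0.4],0],
  [[-0.45,0.02,-0.4],0],
  [[-0.7,0.05,-0.4],0],
  [[-0.95,0.075,-0.4],0],
  [[-1,0.075,-0.4],0],
  [[-1,0.075,-0.4],0],
])

```text
time_s: 54.75
ee_pos: [0.5165, 0.1896, 0.1405]
eef_rot: [-3.14, 0.0, 1.567]
force: [-0.2, 0.0, -1.4]
grip_width: 0.0406
grip_force: 20.0
```

```bash
python3 held.py; python3 - <<'E'
from h import *
o=ctrl.get_obs(); print(o["ee_pos"],o["eef_rot"],fr((.517,-.0035,.05),np.pi/2))
E
```

```text
[0.51649347 0.18957288 0.14050231] [0.20011429 0.20089803 0.20122251] (2972, 3)
[0.5164462  0.19096051 0.14065604] [-3.14058034e+00  5.08759486e-05  1.56823979e+00] ([-0.9723, 0.0057, 0.4533], np.float64(-0.0004))
```

Emit:
carry_out([
  [[-0.25,0,0],0],
  [[-0.5,0,0],0],
  [[-0.75,0,0],0],
  [[-0.972,0.002,0],0],
  [[-0.972,0.002,0],0],
  [[-0.972,0.002,0],0],
  [[-0.972,0.002,0.1],0],
  [[-0.972,0.002,0.25],0],
  [[-0.972,0.002,0.36],0],
  [[-0.972,0.002,0.4],0],
  [[-0.972,0.002,0.4],0],
  [[-0.972,0.002,0.4],0],
])

```text
time_s: 56.0
ee_pos: [0.5174, -0.0026, 0.0623]
eef_rot: [3.14, 0.0, 1.571]
force: [0.3, -0.1, -0.9]
grip_width: 0.0401
grip_force: 20.0
```

```bash
python3 held.py
```

```text
[ 0.51737397 -0.00263234  0.0623368 ] [0.12209828 0.12282497 0.12318218] (2543, 3)
```

Emit:
carry_out([
  [[0,0,0.02],0],
  [[0,0,0.04],0],
  [[-0.003,0,0.055],0],
  [[-0.003,0,0.056],0],
  [[-0.003,0,0.056],0],
])

```text
time_s: 56.55
ee_pos: [0.5169, -0.0041, 0.0508]
eef_rot: [3.141, -0.0, 1.569]
force: [-3.7, 0.6, 7.2]
grip_width: 0.0402
grip_force: 20.0
```

Emit:
carry_out([
  [[0,0,0],0],
  [[0,0,0],0],
  [[0,0,0],0],
  [[0,0,0],0],
  [[0,0,0],0],
  [[0,0,0],0],
  [[0,0,0],0],
  [[0,0,-0.15],0],
  [[0,0,-0.4],0],
  [[0,0,-0.65],0],
  [[0,0,-0.9],0],
  [[0,0,-1],0],
], hand=-1)

```text
time_s: 57.75
ee_pos: [0.5177, -0.0041, 0.2553]
eef_rot: [3.135, 0.0, 1.569]
force: [0.7, -0.5, -1.2]
grip_width: 0.0941
grip_force: 0.0
```

Emit:
carry_out([
  [[-0.2,-0.05,-0.2],0],
  [[-0.4,-0.1,-0.4],0],
  [[-0.55,-0.17,-0.6],0],
  [[-0.55,-0.17,-0.75],0],
  [[-0.55,-0.17,-0.75],0],
  [[-0.55,-0.17,-0.75],0],
])

```text
time_s: 58.35
ee_pos: [0.4827, -0.1142, 0.4004]
eef_rot: [3.141, 0.0, 1.569]
force: [-0.3, 0.1, -0.3]
grip_width: 0.094
grip_force: 0.0
```

```bash
python3 meas.py w12 herb_jar,spice_jar,shaker,tray,lid; python3 -c "
from h import *
print(ctrl.get_obs()['time_s'])"
```

```text
herb_jar 0.93 [282.  74.] 800 ztop 0.1125 rect c [ 0.5174 -0.0048] size [0.0376 0.0371] ang 43.7 mean [ 0.5169 -0.0045]
herb_jar 0.28 [259. 294.] 2699 ztop 0.0825 rect c [ 0.4911 -0.3754] size [0.012  0.0325] ang 20.4 mean [ 0.4913 -0.3737]
spice_jar 0.62 [259. 294.] 2714 ztop 0.0826 rect c [ 0.492  -0.3776] size [0.012  0.0372] ang 20.4 mean [ 0.4917 -0.3743]
spice_jar 0.57 [283. 120.] 894 ztop 0.1139 rect c [ 0.5203 -0.0664] size [0.0419 0.0411] ang 0.2 mean [ 0.5206 -0.0664]
shaker 0.88 [282. 158.] 611 ztop 0.0954 rect c [ 0.5258 -0.1262] size [0.0276 0.0281] ang 40.4 mean [ 0.5256 -0.1256]
tray 0.84 [323. 103.] 17471 ztop 0.0205 rect c [ 0.5838 -0.0637] size [0.2061 0.2444] ang 2.9 mean [ 0.5845 -0.0517]
lid 0.96 [261. 293.] 2804 ztop 0.0832 rect c [ 0.4919 -0.3776] size [0.0119 0.0372] ang 20.1 mean [ 0.4917 -0.3744]
58.65
```

View pics/w12b.png

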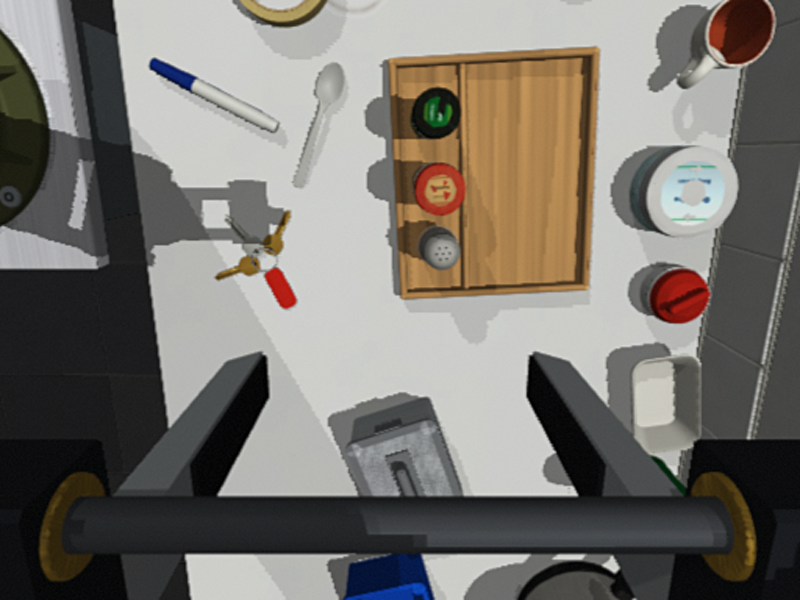

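The containers are back within about 1 mm of their starts: herb jar (437,112), spice jar (440,189), shaker (440,248). The lid sits on the grey box at (405,460). Handing in.

```bash
python3 -c "
from station import ctrl
print(ctrl.hand_in())"
```

```text
the job is handed in; nothing more can be done
None
```

The lid is pressed home on the steel lunch box, all three containers are back in their places in the tray to within about 1 mm, and the job was handed in at about 59 s of the 149 s allowed.

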